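# Clear the bench scale and zero it

### The arm

A 6-joint arm with a two-finger parallel gripper is mounted at the origin on the work surface. World frame = base frame: x ahead of the robot, y to its left, z up, the work surface at z = 0. Lengths are in mm, angles in degrees, forces in N, time in s.
With the tool pointing down it reaches from about 300 to 850 mm from the base axis. Payload 4.2 kg.
Tool frame: the origin (TCP) lies midway between the tips of the shut fingers; the grasp point (between the pads) lies 19 mm behind it; z points along the fingers, y is the direction in which the jaws open and shut (so a half turn about z gives the same grasp; the last joint's range is limited). The gripper opens to 91 mm and grips with 3 to 60 N. Pads are 32 mm wide; open, the fingers measure 118 mm over their backs; the gripper's body (76 mm by 178 mm) begins 60 mm behind the grasp point.
Start: joints at [-69.385, 18.312, 89.639, -0, 72.044, -1.146], TCP at [213.177, -534.04, 213.976] pointing down, gripper open.
Joint ranges: [-177.97, 177.97], [-48.28, 115.42], [12.27, 149.76], [-77.06, 257.06], [2.81, 150.46], [-146.56, 146.56]. Speed limits (degrees/s): [147.25, 147.25, 180, 180, 180, 180].

### API

Orientations are given as [roll, pitch, yaw] about the fixed x, y, z axes, in that order (R = Rz(yaw) Ry(pitch) Rx(roll)).
In Python, from workcell import env gives the robot as it stands.
- The arm moves only by the shell command python3 -m jog 'ROWS' [FORCE]. ROWS is JSON, a list of rows, each an object of numbers: "dx", "dy", "dz": the shift along the world's x, y, z in m; "wx", "wy", "wz": the turn, a rotation vector about the world's x, y, z in rad; "grip": the gripper's target within -1 to 1 (shut at 1, half-way at 0, fully open at -1). In form: [{"dx": .., "dy": .., "dz": .., "wx": .., "wy": .., "wz": .., "grip": ..}, ...]. A call has 1 to 10 rows; each row shifts and turns the commanded pose from where the row before left it; what a row does not reach is not made up. A row lasts 1/10 s, in which the tool goes at most 50 mm and 8.59 degrees, less where a joint would pass 70% of its speed; a pose out of reach is approached as far as the arm can. A call with a gripper value outside its range is refused whole. The fingers move at their own pace and stop on an object; FORCE is the grip in N (left out, the last holds). Time passes only in rows, so rows that do not move let the fingers close. It gives the time, the measured TCP pose, the force and the opening at its end, in the units of the state.
- env.state(): the state, without advancing time (a new reading comes with each control period).
- env.grab_frame(name): name is "scene" or "top" or "wrist"; returns the picture (384x512x3 uint8, red, green, blue); there is no depth.
- env.get_calibration(name): a dict with "fx", "fy", "cx", "cy" (pixels), "R" (3x3) and "t" (3): a world point X has camera coordinates R X + t. Camera axes: x right, y down, z forward; pixel columns grow to the right and rows downward; lengths in mm; the calibration is good to about 2 mm. A picture is of the moment at which its call begins: read the wrist's pose just before it. get_calibration takes no time and is no camera call; for the wrist camera it gives the pose at the moment of the call.
- env.job_done(): hands the job in, once; it reports no verdict.
The state is a dict: "time_s": time; "qpos": joint angles; "qvel": joint speeds; "effort": joint torques, N m; "ee_pos": TCP position; "ee_rot": TCP orientation; "force": force on the tool from outside, world axes, zero at the start; "torque": the same for the moment, N m; "gripper_width": finger opening in mm.
Only numpy, scipy, OpenCV 4.12 (cv2) and the standard library are available. Lean on these libraries where they do the work, as an engineer would, in place of code of your own. Each camera call takes 0.05 s, during which the arm holds its last target. There are 200 camera calls.

### The job

Lift the steel canister with the arched handle off the bench scale and set it down gently, upright and wholly on the round cork mat beside the scale; let go of it. Then, with the scale empty, turn the tare knob on the scale's sloping panel until its pointer stands at the zero mark (the one long tick at the top). Do not tip or drop the canister, and leave the other things on the bench where they are.

Things in the scene. Friction and masses are not known exactly. Their poses are not given: they have to be found in the camera images.
- canister: closed steel canister, 84 mm diameter, lid (88 mm across) topping out 90 mm above its base, with a rigid arched handle over the lid; it stands on the scale's platform at the start. Origin: centre of its underside, z up; the handle bar runs along its y axis
- canister_handle (a point): middle of the canister's dark wooden handle bar, 150 mm above the canister's base: a round bar 20 mm thick and 68 mm long along y; there is 60 mm free below it to the lid; wire stays come down from its two ends
- scale: grey bench scale, fixed to the bench, 140 mm wide (y): housing 150 mm deep, 62 mm tall, carrying a round steel platform; at one end (towards its -x) a white-faced panel slopes down at 35 degrees. Origin: on the bench under the platform's centre; its -x side is the panel side, which faces the robot's left, give or take its yaw
- scale_platform (a point): centre of the top of the scale's round platform, 124 mm diameter, 85 mm above the bench
- knob_grip (a point): point on the tare knob's axis at the height to grip, 31 mm out from the sloping panel. z: the axis, out of the panel, 35 degrees from vertical, leaning to the scale's -x; x: towards the pointer. Black bar grip along x, 50 mm long, 14 mm wide, 6 to 40 mm above the panel, on a 54 mm aluminium skirt; a white line on the bar and a black tip beyond it mark the pointer end
- tare (a joint): angle of the tare knob: 0 when its pointer stands at the zero mark, the one long thick tick at the top (platform side) of the sloping panel; shorter ticks every 0.3 rad either side. Positive is anticlockwise seen facing the panel. Range -0.8 to 1.7, starts positive, stays where left (friction 0.06 N m)
- cork_mat: round flat cork mat, 150 mm diameter, 6 mm thick, fixed on the bench on the left or the right of the scale. Origin: centre of its underside
- bench_block: square steel bench block, 90 x 90 x 25 mm, a bystander, loose; origin at the centre of its underside
- flux_bottle: white plastic bottle, 56 mm diameter, 125 mm tall, a bystander, loose; origin at the centre of its underside
- jar: amber glass jar with a steel cap, 68 mm diameter, 80 mm tall, a bystander, loose; origin at the centre of its underside
- mug: blue ceramic mug, 72 mm diameter, 85 mm tall, with a side handle, a bystander, loose; origin at the centre of its underside
- tape_roll: roll of tape lying flat, 100 mm outer diameter, 24 mm tall, a bystander, loose; origin at the centre of its underside
- hammer: small hammer lying on the bench, about 250 mm long, a bystander, loose; origin at its middle, on its underside
- screwdriver: screwdriver lying on the bench, about 200 mm long, a bystander, loose; origin at its middle, on its underside
Things that resemble listed ones, but are neither listed nor needed, are in the scene too. What is shaped like the canister but turquoise or yellow is not meant.

How it is judged (in metres and radians):
On the way, in this order (a step that is already met when the one before it is completed fails the run):
1. the canister is lifted clear, at least 20 mm above the platform's top (z of canister in the frame of scale_platform above 0.02 m and contact force between canister and scale below 0.1 N), for 0.1 s.
2. the canister stands at rest on the cork mat, let go (horizontal distance between canister and cork_mat below 0.033 m and z of canister in the frame of cork_mat between 0.002 and 0.01 m and angle between canister's own z axis and vertical below 0.06 rad and linear speed of canister below 0.02 m/s and contact force between the fingers and canister below 0.1 N), for 0.2 s.
3. after that, the tare pointer stands at zero (value of joint tare between -0.1 and 0.1 rad), for 0.2 s.
At the end, for the whole second after the job is handed in: the canister stands upright and at rest wholly on the cork mat (its centre within 33 mm of the mat's centre, tilt under 0.06 rad), let go, and the tare knob rests within 0.1 rad of zero (all of step 2 and all of step 3 and velocity of joint tare between -0.05 and 0.05 rad/s); the robot touches nothing.
It fails at once if the canister is tipped by more than 0.6 rad (angle between canister's own z axis and vertical above 0.6 rad).
It fails at once if the canister is dropped (moves faster than 0.5 m/s while the fingers do not hold it) (linear speed of canister above 0.5 m/s and contact force between the fingers and canister below 0.1 N).
It fails at once if the canister is set down or knocked hard (over 60 N on the mat) (contact force between canister and cork_mat above 60 N).
It fails at once if a bystander is moved by more than 25 mm (distance of any of bench_block, flux_bottle, jar, mug, tape_roll, hammer, screwdriver from where it was at the start of the episode above 0.025 m).
It also fails if it takes over 61 s, if anything falls off the work surface, if the arm or the gripper's body presses on something with over 40 N, if the wrist force passes 120 N, or if a joint passes its speed limit or range.

## Working session

There is one attempt and no reset: what is moved stays moved. The work goes in short steps, Python scripts to look and compute and a shell command to move; the robot and the scene stay as the last step left them, time stands still between calls to the robot, and variables do not carry over. Pictures are saved under pics/ and viewed, about 8 in all and at most 12, crops included, and the job is handed in when it is done.

```bash
mkdir -p pics; ls
python3 - <<'E'
from workcell import env
import cv2,numpy as np
s=env.state();print(s['time_s'],s['ee_pos'],s['ee_rot'],s['gripper_width'])
for n in('scene','top'):
    f=env.grab_frame(n);np.save(n,f);c=env.get_calibration(n)
    print(n,{k:np.round(v,3).tolist() for k,v in c.items()})
    cv2.imwrite(f'pics/{n}0.png',cv2.resize(f[:,:,::-1],(800,600),interpolation=cv2.INTER_CUBIC))
E
```

```text
pics
0.0 [ 212.99152746 -533.53348472  213.10477463] [-1.79895690e+02 -1.70876758e-03  2.17605923e+01] 90.96957312383935
scene {'fx': 439.092, 'fy': 439.092, 'cx': 263.026, 'cy': 199.689, 'R': [[-0.813, 0.582, -0.014], [0.493, 0.675, -0.549], [-0.31, -0.453, -0.836]], 't': [425.444, -165.804, 1630.17]}
top {'fx': 389.759, 'fy': 389.759, 'cx': 254.39, 'cy': 191.622, 'R': [[0.014, -1.0, -0.009], [-0.983, -0.012, -0.182], [0.182, 0.012, -0.983]], 't': [-9.172, 535.405, 1038.182]}
```

View pics/scene0.png

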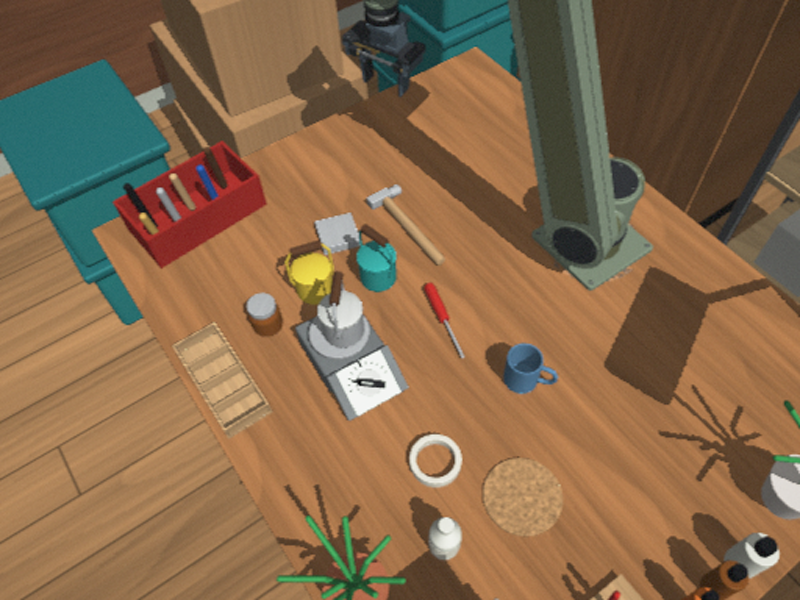

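View pics/top0.png

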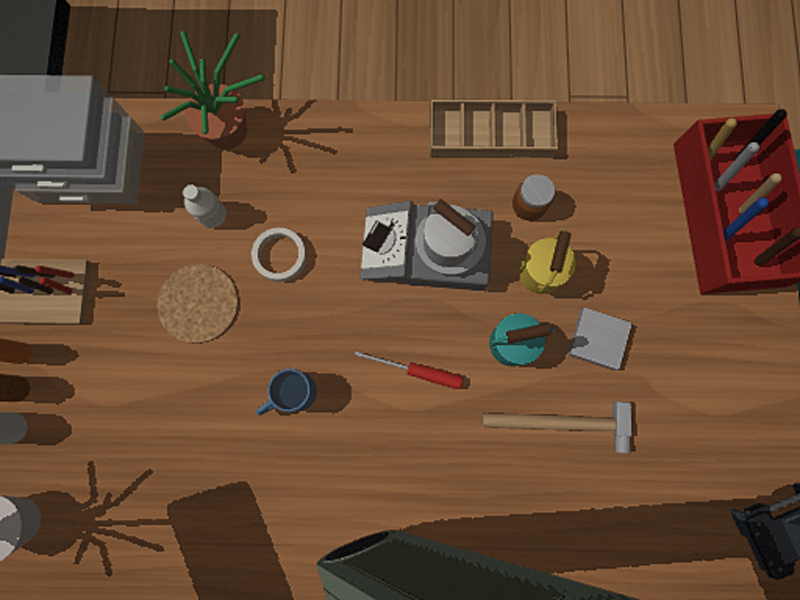

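The top view (800x600 scale) shows the mat at (198,303), the canister's handle bar from (437,205) to (474,231), and the scale's panel on the left with the knob near (378,237). The tape roll, bottle, jar and yellow canister stand around it.

```bash
cat > h.py <<'E'
from workcell import env
import numpy as np
def bp(n,u,v,z,sc=1.5625,c=None):
    c=c or env.get_calibration(n);R=np.array(c['R']);t=np.array(c['t'])
    d=R.T@np.array([(u/sc-c['cx'])/c['fx'],(v/sc-c['cy'])/c['fy'],1]);o=-R.T@t
    return np.round(o+d*(z-o[2])/d[2],1)
def pj(n,X,sc=1.5625,c=None):
    c=c or env.get_calibration(n);p=np.array(c['R'])@X+np.array(c['t'])
    return np.round([(c['fx']*p[0]/p[2]+c['cx'])*sc,(c['fy']*p[1]/p[2]+c['cy'])*sc],1)
E
python3 - <<'E'
from h import *
for nm,n,u,v,z in [('mat','top',198,303,6),('mat','scene',523,496,6),('bar a','top',437,205,240),('bar b','top',474,231,240),('bar mid','top',455,218,240),('bar mid sc','scene',336,291,238),('lid','top',449,240,175),
 ('hous','top',409,283,62),('hous','top',487,290,62),('hous','top',492,210,62),('hous','top',413,205,62),('panel bl','top',361,278,10),('panel tl','top',368,206,10),('plat','top',449,240,85),('knob','top',378,237,75),('knob sc','scene',370,383,75),
 ('tape','top',279,254,24),('bottle','top',192,192,125),('yel bar','top',561,252,150),('jar','top',538,190,80),('mug','top',292,390,85)]:
  print(nm,n,bp(n,u,v,z))
E
```

```text
mat top [532.1 369.7   6. ]
mat scene [532.3 374.5   6. ]
bar a top [645.8 -61.9 240. ]
bar b top [ 605.6 -117.3  240. ]
bar mid top [625.6 -89.  240. ]
bar mid sc scene [632.6 -80.3 238. ]
lid top [610.  -84.8 175. ]
hous top [562.9 -22.2  62. ]
hous top [ 552.  -160.1   62. ]
hous top [ 699.8 -171.    62. ]
hous top [707.8 -27.9  62. ]
panel bl top [582.5  67.   10. ]
panel tl top [723.1  57.2  10. ]
plat top [636.  -91.4  85. ]
knob top [643.   33.9  75. ]
knob sc scene [649.2  39.3  75. ]
tape top [623.1 219.4  24. ]
bottle top [705.  353.2 125. ]
yel bar top [ 599.  -269.7  150. ]
jar top [ 732.  -251.1   80. ]
mug top [371.7 172.7  85. ]
```

```bash
python3 -m jog '[{"dz":0.04,"dx":0.02,"dy":0.03,"wz":0.05,"grip":-1},{"dz":0.04,"dx":0.04,"dy":0.045,"wz":0.06,"grip":-1},{"dz":0.02,"dx":0.04,"dy":0.045,"wz":0.06,"grip":-1},{"dz":0.01,"dx":0.04,"dy":0.045,"wz":0.06,"grip":-1},{"dz":0.01,"dx":0.04,"dy":0.045,"wz":0.06,"grip":-1},{"dx":0.04,"dy":0.045,"wz":0.06,"grip":-1},{"dx":0.04,"dy":0.045,"wz":0.06,"grip":-1},{"dx":0.04,"dy":0.045,"wz":0.06,"grip":-1},{"dx":0.04,"dy":0.045,"wz":0.06,"grip":-1},{"dx":0.03,"dy":0.025,"wz":0.04,"grip":-1}]' 30
python3 -m jog '[{"dy":0.02,"dx":0.02,"grip":-1},{"grip":-1},{"grip":-1}]'
python3 - <<'E'
from h import *
import cv2
s=env.state();print(s['time_s'],s['ee_pos'],s['ee_rot'],s['force'])
c=env.get_calibration('wrist');f=env.grab_frame('wrist');import pickle;pickle.dump(c,open('w1.pkl','wb'))
cv2.imwrite('pics/w1.png',cv2.resize(f[:,:,::-1],(800,600),interpolation=cv2.INTER_CUBIC))
E
```

```text
0.1 [ 213.01694519 -533.6315746   213.21751806] [-1.79912712e+02 -1.57852242e-03  2.17605344e+01] [ 1.07949659  0.12003824 -0.52586201]invalid input
invalid input
```

View pics/w1.png

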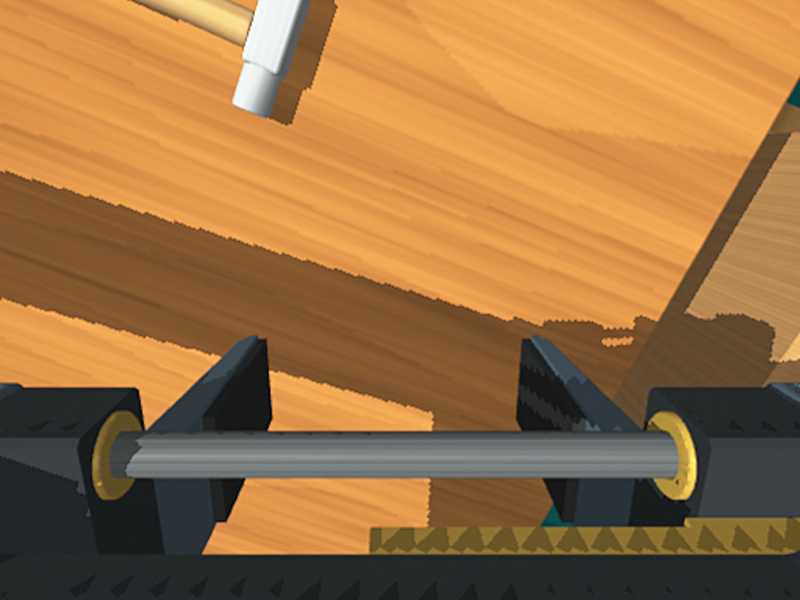

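The move was refused, so this view is still from the start pose: hammer head at (270,60), fingers either side of centre. I'll retry with every key filled in.

```bash
python3 -m jog '[{"dx":0.02,"dy":0.03,"dz":0.04,"wx":0,"wy":0,"wz":0.05,"grip":-1}]' 30; python3 -m jog --help | head -20
```

```text
time_s: 0.25
ee_pos: [229.5, -505.5, 246.0]
ee_rot: [-179.4, 0.1, 24.5]
force: [1.2, -0.1, 0.5]
gripper_width: 91.4invalid input: not JSON, or not a number
```

```bash
python3 -m jog '[{"dx":0.04,"dy":0.045,"dz":0.04,"wx":0,"wy":0,"wz":0.06,"grip":-1},{"dx":0.04,"dy":0.045,"dz":0.03,"wx":0,"wy":0,"wz":0.06,"grip":-1},{"dx":0.04,"dy":0.045,"dz":0.02,"wx":0,"wy":0,"wz":0.06,"grip":-1},{"dx":0.04,"dy":0.045,"dz":0,"wx":0,"wy":0,"wz":0.06,"grip":-1},{"dx":0.04,"dy":0.045,"dz":0,"wx":0,"wy":0,"wz":0.06,"grip":-1},{"dx":0.04,"dy":0.045,"dz":0,"wx":0,"wy":0,"wz":0.06,"grip":-1},{"dx":0.04,"dy":0.045,"dz":0,"wx":0,"wy":0,"wz":0.06,"grip":-1},{"dx":0.04,"dy":0.045,"dz":0,"wx":0,"wy":0,"wz":0.06,"grip":-1},{"dx":0.03,"dy":0.035,"dz":0,"wx":0,"wy":0,"wz":0.03,"grip":-1},{"dx":0,"dy":0,"dz":0,"wx":0,"wy":0,"wz":0,"grip":-1}]' 30
python3 - <<'E'
from h import *
import cv2
s=env.state();print(s['time_s'],s['ee_pos'],s['ee_rot'],s['force'])
c=env.get_calibration('wrist');f=env.grab_frame('wrist');import pickle;pickle.dump(c,open('w1.pkl','wb'))
cv2.imwrite('pics/w2.png',cv2.resize(f[:,:,::-1],(800,600),interpolation=cv2.INTER_CUBIC))
E
```

```text
time_s: 1.25
ee_pos: [519.6, -180.1, 315.9]
ee_rot: [-179.9, -0.1, 54.2]
force: [0.2, 0.7, -0.8]
gripper_width: 91.0
1.25 [ 519.56492448 -180.06118323  315.93584043] [-1.79934787e+02 -1.19677079e-01  5.42356313e+01] [ 0.17382201  0.73939465 -0.77615859]
```

View pics/w2.png

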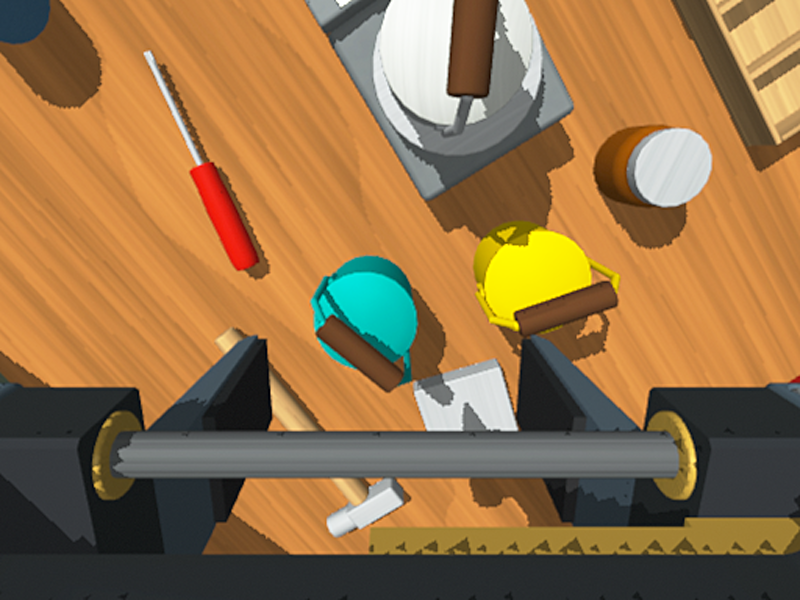

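The wrist view shows the handle bar's near end at about (469,95), with its axis leaving the frame at (476,0). The scale's near corner is at (428,198).

Run:
```python
from h import *
import pickle
c=pickle.load(open('w1.pkl','rb'))
a=bp('w',469,95,235,c=c);b=bp('w',476,5,235,c=c)
d=(b-a)/np.linalg.norm(b-a);print(a,b,np.degrees(np.arctan2(d[1],d[0])),'mid',a+34*d)
print(np.linalg.norm(b-a), bp('w',428,198,0,c=c))
```

```text
[ 609.8 -115.5  235. ] [632.7 -86.3 235. ] 51.89480528527732 mid [630.78164548 -88.74611144 235.        ]
37.10862433451292 [ 568.  -169.3    0. ]
```

```bash
python3 -m jog '[{"dx":0.037,"dy":0.031,"dz":0,"wx":0,"wy":0,"wz":-0.02,"grip":-1},{"dx":0.036,"dy":0.031,"dz":0,"wx":0,"wy":0,"wz":0,"grip":-1},{"dx":0.036,"dy":0.030,"dz":0,"wx":0,"wy":0,"wz":0,"grip":-1},{"dx":0,"dy":0,"dz":-0.03,"wx":0,"wy":0,"wz":0,"grip":-1},{"dx":0,"dy":0,"dz":-0.03,"wx":0,"wy":0,"wz":0,"grip":-1},{"dx":0,"dy":0,"dz":-0.03,"wx":0,"wy":0,"wz":0,"grip":-1},{"dx":0,"dy":0,"dz":-0.01,"wx":0,"wy":0,"wz":0,"grip":-1},{"dx":0,"dy":0,"dz":0,"wx":0,"wy":0,"wz":0,"grip":-1},{"dx":0,"dy":0,"dz":0,"wx":0,"wy":0,"wz":0,"grip":-1}]' 30
python3 - <<'E'
from h import *
import cv2
s=env.state();print(s['time_s'],s['ee_pos'],s['ee_rot'],s['force'])
c=env.get_calibration('wrist');f=env.grab_frame('wrist');import pickle;pickle.dump(c,open('w3.pkl','wb'))
cv2.imwrite('pics/w3.png',cv2.resize(f[:,:,::-1],(800,600),interpolation=cv2.INTER_CUBIC))
E
```

```text
time_s: 2.2
ee_pos: [626.3, -93.2, 218.3]
ee_rot: [179.9, -0.1, 52.6]
force: [0.4, 0.2, -0.0]
gripper_width: 91.0
2.2 [626.29646684 -93.16589844 218.34660057] [ 1.79874133e+02 -5.51456101e-02  5.26441565e+01] [ 0.39141906  0.1752653  -0.04723072]
```

View pics/w3.png

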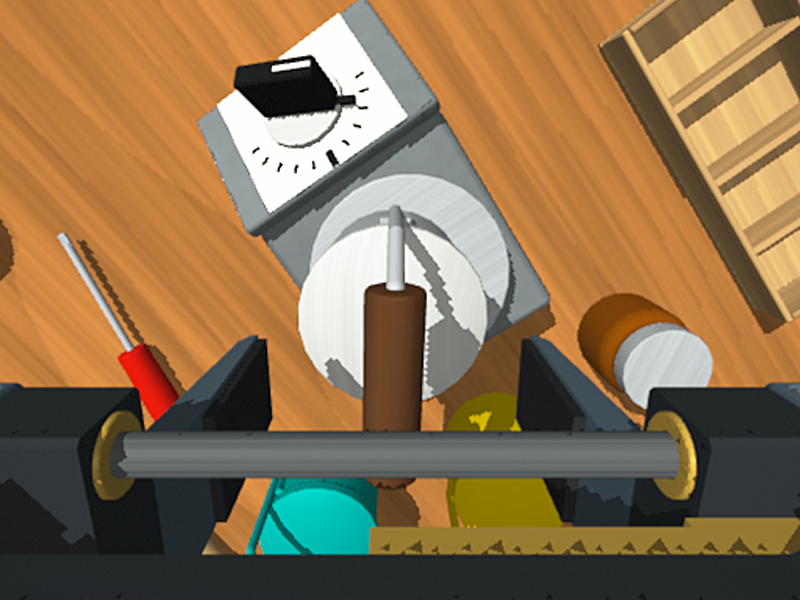

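The bar runs from (394,288) to (390,485), midway between the pads (267 to 520). The knob's pointer tip is at (350,99) and the zero tick at (333,158). Now I'll check the position along the bar and the knob geometry.

```bash
python3 - <<'E'
from h import *
import pickle
c=pickle.load(open('w3.pkl','rb'))
a=bp('w',390,482,240,c=c);b=bp('w',394,290,240,c=c);print(a,b,(a+b)/2)
e=[bp('w',*p,62,c=c) for p in [(438,104),(550,300),(250,232)]];print(e)
d=e[0]-e[1];print(np.degrees(np.arctan2(d[1],d[0])),np.linalg.norm(d));d=e[0]-e[2];print(np.degrees(np.arctan2(d[1],d[0])),np.linalg.norm(d))
E
python3 -m jog '[{"dx":0,"dy":0,"dz":-0.002,"wx":0,"wy":0,"wz":0,"grip":1},{"dx":0,"dy":0,"dz":0,"wx":0,"wy":0,"wz":0,"grip":1},{"dx":0,"dy":0,"dz":0,"wx":0,"wy":0,"wz":0,"grip":1},{"dx":0,"dy":0,"dz":0,"wx":0,"wy":0,"wz":0,"grip":1},{"dx":0,"dy":0,"dz":0,"wx":0,"wy":0,"wz":0,"grip":1},{"dx":0,"dy":0,"dz":0,"wx":0,"wy":0,"wz":0,"grip":1}]' 45
```

```text
[ 608.5 -115.4  240. ] [651.1 -61.8 240. ] [629.8 -88.6 240. ]
[array([713.5, -25. ,  62. ]), array([ 701. , -170.7,   62. ]), array([571.5, -14. ,  62. ])]
85.09644612675362 146.2352214755392
-4.429559298977638 142.42541907960108
time_s: 2.85
ee_pos: [625.8, -92.2, 214.9]
ee_rot: [180.0, 0.0, 52.7]
force: [0.2, 1.1, -0.9]
gripper_width: 46.1
```

```bash
python3 -m jog '[{"dx":0,"dy":0,"dz":0,"wx":0,"wy":0,"wz":0,"grip":1},{"dx":0,"dy":0,"dz":0,"wx":0,"wy":0,"wz":0,"grip":1},{"dx":0,"dy":0,"dz":0,"wx":0,"wy":0,"wz":0,"grip":1},{"dx":0,"dy":0,"dz":0,"wx":0,"wy":0,"wz":0,"grip":1},{"dx":0,"dy":0,"dz":0,"wx":0,"wy":0,"wz":0,"grip":1},{"dx":0,"dy":0,"dz":0,"wx":0,"wy":0,"wz":0,"grip":1}]' 45
python3 -m jog '[{"dx":0,"dy":0,"dz":0.01,"wx":0,"wy":0,"wz":0,"grip":1},{"dx":0,"dy":0,"dz":0.01,"wx":0,"wy":0,"wz":0,"grip":1},{"dx":0,"dy":0,"dz":0.015,"wx":0,"wy":0,"wz":0,"grip":1},{"dx":0,"dy":0,"dz":0.015,"wx":0,"wy":0,"wz":0,"grip":1},{"dx":0,"dy":0,"dz":0.015,"wx":0,"wy":0,"wz":0,"grip":1},{"dx":0,"dy":0,"dz":0.01,"wx":0,"wy":0,"wz":0,"grip":1},{"dx":0,"dy":0,"dz":0,"wx":0,"wy":0,"wz":0,"grip":1},{"dx":0,"dy":0,"dz":0,"wx":0,"wy":0,"wz":0,"grip":1}]' 45
```

```text
time_s: 3.45
ee_pos: [625.9, -92.2, 214.8]
ee_rot: [180.0, -0.0, 52.7]
force: [1.5, -0.2, -0.1]
gripper_width: 19.4
time_s: 4.25
ee_pos: [625.5, -92.3, 289.5]
ee_rot: [-180.0, 0.0, 52.7]
force: [0.7, 0.7, -5.7]
gripper_width: 18.9
```

```bash
python3 -m jog '[{"dx":-0.002,"dy":0.010,"dz":0,"wx":0,"wy":0,"wz":0,"grip":1},{"dx":-0.003,"dy":0.015,"dz":0,"wx":0,"wy":0,"wz":0,"grip":1},{"dx":-0.004,"dy":0.02,"dz":0,"wx":0,"wy":0,"wz":0,"grip":1},{"dx":-0.005,"dy":0.026,"dz":0,"wx":0,"wy":0,"wz":0,"grip":1},{"dx":-0.006,"dy":0.026,"dz":0,"wx":0,"wy":0,"wz":0,"grip":1},{"dx":-0.006,"dy":0.026,"dz":0,"wx":0,"wy":0,"wz":0,"grip":1},{"dx":-0.006,"dy":0.026,"dz":0,"wx":0,"wy":0,"wz":0,"grip":1},{"dx":-0.006,"dy":0.026,"dz":0,"wx":0,"wy":0,"wz":0,"grip":1},{"dx":-0.006,"dy":0.026,"dz":0,"wx":0,"wy":0,"wz":0,"grip":1},{"dx":-0.006,"dy":0.026,"dz":0,"wx":0,"wy":0,"wz":0,"grip":1}]' 45
python3 -m jog '[{"dx":-0.006,"dy":0.026,"dz":0,"wx":0,"wy":0,"wz":0,"grip":1},{"dx":-0.006,"dy":0.026,"dz":0,"wx":0,"wy":0,"wz":0,"grip":1},{"dx":-0.006,"dy":0.026,"dz":0,"wx":0,"wy":0,"wz":0,"grip":1},{"dx":-0.006,"dy":0.026,"dz":0,"wx":0,"wy":0,"wz":0,"grip":1},{"dx":-0.006,"dy":0.026,"dz":0,"wx":0,"wy":0,"wz":0,"grip":1},{"dx":-0.006,"dy":0.026,"dz":0,"wx":0,"wy":0,"wz":0,"grip":1},{"dx":-0.005,"dy":0.025,"dz":0,"wx":0,"wy":0,"wz":0,"grip":1},{"dx":-0.004,"dy":0.02,"dz":0,"wx":0,"wy":0,"wz":0,"grip":1},{"dx":-0.003,"dy":0.015,"dz":0,"wx":0,"wy":0,"wz":0,"grip":1},{"dx":-0.002,"dy":0.008,"dz":0,"wx":0,"wy":0,"wz":0,"grip":1}]' 45
python3 -m jog '[{"dx":0,"dy":0,"dz":0,"wx":0,"wy":0,"wz":0,"grip":1},{"dx":0,"dy":0,"dz":0,"wx":0,"wy":0,"wz":0,"grip":1}]' 45
```

```text
time_s: 5.25
ee_pos: [574.3, 137.0, 289.5]
ee_rot: [-179.9, 0.0, 52.8]
force: [1.2, 0.7, -5.4]
gripper_width: 19.1
time_s: 6.25
ee_pos: [524.5, 360.5, 289.4]
ee_rot: [-180.0, 0.0, 52.8]
force: [-0.0, 0.3, -5.0]
gripper_width: 19.1
time_s: 6.45
ee_pos: [525.7, 358.1, 289.8]
ee_rot: [180.0, 0.1, 52.7]
force: [-0.5, -0.0, -4.9]
gripper_width: 19.3
```

```bash
python3 -m jog '[{"dx":0.002,"dy":0.010,"dz":-0.01,"wx":0,"wy":0,"wz":0,"grip":1},{"dx":0,"dy":0,"dz":-0.02,"wx":0,"wy":0,"wz":0,"grip":1},{"dx":0,"dy":0,"dz":-0.025,"wx":0,"wy":0,"wz":0,"grip":1},{"dx":0,"dy":0,"dz":-0.025,"wx":0,"wy":0,"wz":0,"grip":1},{"dx":0,"dy":0,"dz":-0.025,"wx":0,"wy":0,"wz":0,"grip":1},{"dx":0,"dy":0,"dz":-0.02,"wx":0,"wy":0,"wz":0,"grip":1},{"dx":0,"dy":0,"dz":-0.01,"wx":0,"wy":0,"wz":0,"grip":1},{"dx":0,"dy":0,"dz":-0.005,"wx":0,"wy":0,"wz":0,"grip":1},{"dx":0,"dy":0,"dz":0,"wx":0,"wy":0,"wz":0,"grip":1},{"dx":0,"dy":0,"dz":0,"wx":0,"wy":0,"wz":0,"grip":1}]' 45
python3 - <<'E'
from h import *
import cv2
s=env.state();print(s['time_s'],s['ee_pos'])
fs=[env.grab_frame(n)[:,:,::-1] for n in('scene','top')]
a=cv2.resize(fs[0][200:380,250:400],(500,600));b=cv2.resize(fs[1][130:250,40:200],(800,600))[:,:500]
b=cv2.resize(fs[1][100:250,30:105],(300,600))
cv2.imwrite('pics/p4.png',np.hstack([a,b]))
E
```

```text
time_s: 7.45
ee_pos: [528.5, 369.1, 150.9]
ee_rot: [180.0, -0.1, 52.7]
force: [0.3, -0.1, -4.4]
gripper_width: 19.0
7.45 [528.49082782 369.12151521 150.9341434 ]
```

View pics/p4.png

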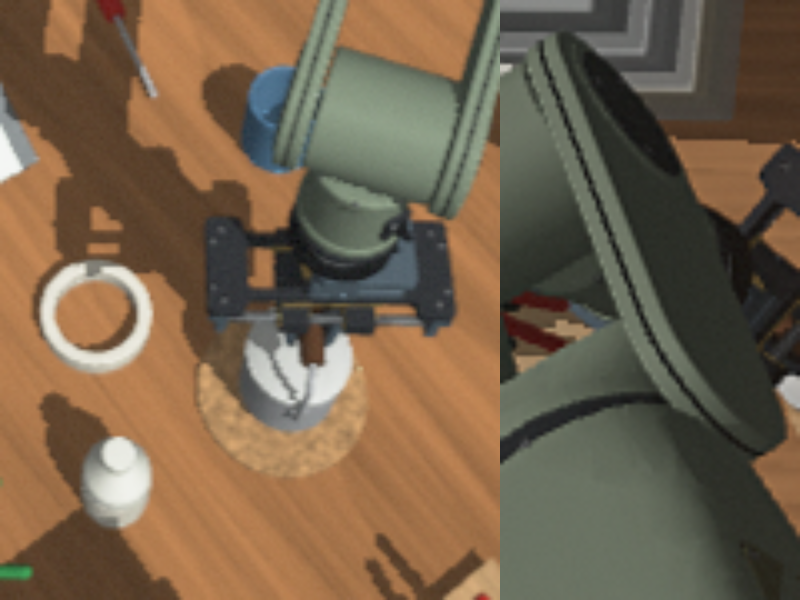

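The scene crop shows the canister upright, base near (288,405), over the mat (centre about (283,390)). It's centred, so I'll lower it slowly.

```bash
python3 -m jog '[{"dx":0,"dy":0,"dz":-0.005,"wx":0,"wy":0,"wz":0,"grip":1},{"dx":0,"dy":0,"dz":-0.003,"wx":0,"wy":0,"wz":0,"grip":1},{"dx":0,"dy":0,"dz":-0.002,"wx":0,"wy":0,"wz":0,"grip":1},{"dx":0,"dy":0,"dz":-0.002,"wx":0,"wy":0,"wz":0,"grip":1},{"dx":0,"dy":0,"dz":0,"wx":0,"wy":0,"wz":0,"grip":1}]' 45
python3 -m jog '[{"dx":0,"dy":0,"dz":-0.001,"wx":0,"wy":0,"wz":0,"grip":1},{"dx":0,"dy":0,"dz":0,"wx":0,"wy":0,"wz":0,"grip":1}]' 45
python3 -m jog '[{"dx":0,"dy":0,"dz":-0.001,"wx":0,"wy":0,"wz":0,"grip":1},{"dx":0,"dy":0,"dz":0,"wx":0,"wy":0,"wz":0,"grip":1}]' 45
```

```text
time_s: 8.05
ee_pos: [527.5, 368.6, 137.4]
ee_rot: [-180.0, 0.0, 52.7]
force: [0.9, -0.4, -4.7]
gripper_width: 19.1
time_s: 8.25
ee_pos: [527.8, 368.7, 136.8]
ee_rot: [180.0, 0.0, 52.7]
force: [0.2, 0.1, -4.4]
gripper_width: 19.6
time_s: 8.45
ee_pos: [527.8, 368.7, 135.9]
ee_rot: [180.0, -0.0, 52.7]
force: [0.1, -0.0, -6.2]
gripper_width: 19.3
```

```bash
python3 -m jog '[{"dx":0,"dy":0,"dz":-0.001,"wx":0,"wy":0,"wz":0,"grip":1},{"dx":0,"dy":0,"dz":0,"wx":0,"wy":0,"wz":0,"grip":1}]' 45
python3 -m jog '[{"dx":0,"dy":0,"dz":-0.001,"wx":0,"wy":0,"wz":0,"grip":1},{"dx":0,"dy":0,"dz":0,"wx":0,"wy":0,"wz":0,"grip":1}]' 45
```

```text
time_s: 8.65
ee_pos: [527.9, 368.8, 135.8]
ee_rot: [180.0, -0.1, 52.7]
force: [-1.5, -0.8, 0.1]
gripper_width: 19.3
time_s: 8.85
ee_pos: [527.9, 368.9, 135.8]
ee_rot: [180.0, -0.1, 52.7]
force: [-3.4, -1.2, 5.8]
gripper_width: 19.0
```

Touched down. Releasing, then raising straight up.

```bash
python3 -m jog '[{"dx":0,"dy":0,"dz":0.001,"wx":0,"wy":0,"wz":0,"grip":-1},{"dx":0,"dy":0,"dz":0,"wx":0,"wy":0,"wz":0,"grip":-1},{"dx":0,"dy":0,"dz":0,"wx":0,"wy":0,"wz":0,"grip":-1},{"dx":0,"dy":0,"dz":0,"wx":0,"wy":0,"wz":0,"grip":-1},{"dx":0,"dy":0,"dz":0,"wx":0,"wy":0,"wz":0,"grip":-1},{"dx":0,"dy":0,"dz":0,"wx":0,"wy":0,"wz":0,"grip":-1},{"dx":0,"dy":0,"dz":0,"wx":0,"wy":0,"wz":0,"grip":-1},{"dx":0,"dy":0,"dz":0,"wx":0,"wy":0,"wz":0,"grip":-1},{"dx":0,"dy":0,"dz":0,"wx":0,"wy":0,"wz":0,"grip":-1},{"dx":0,"dy":0,"dz":0,"wx":0,"wy":0,"wz":0,"grip":-1}]'
python3 -m jog '[{"dx":0,"dy":0,"dz":0.02,"wx":0,"wy":0,"wz":0,"grip":-1},{"dx":0,"dy":0,"dz":0.03,"wx":0,"wy":0,"wz":0,"grip":-1},{"dx":0,"dy":0,"dz":0.03,"wx":0,"wy":0,"wz":0,"grip":-1},{"dx":0,"dy":0,"dz":0.03,"wx":0,"wy":0,"wz":0,"grip":-1},{"dx":0,"dy":0,"dz":0.03,"wx":0,"wy":0,"wz":0,"grip":-1},{"dx":0,"dy":0,"dz":0,"wx":0,"wy":0,"wz":0,"grip":-1}]'
```

```text
time_s: 9.85
ee_pos: [527.8, 368.7, 134.8]
ee_rot: [180.0, 0.0, 52.7]
force: [-1.3, 1.2, 0.9]
gripper_width: 91.0
time_s: 10.45
ee_pos: [529.5, 369.9, 280.2]
ee_rot: [179.8, -0.5, 52.7]
force: [0.2, 0.7, 0.5]
gripper_width: 91.1
```

Run:
```python
from h import *
import pickle
print(env.state()['qpos'])
c=env.get_calibration('wrist');R=np.array(c['R']);C=-R.T@c['t'];p=env.state()['ee_pos'];print('cam-tcp',C-p,'fwd',R[2])
# camera shift so knob at (400,230)
K=np.array([642,30,50.])
d=R.T@np.array([0,(230/1.5625-c['cy'])/c['fy'],1]);z=C[2]-20
want=K-d*((z-50)/-d[2]);print('tcp move',want-C)
```

```text
[ 3.39172958e+01  2.29238624e+01  7.32031764e+01 -3.52283300e-03
  8.33035642e+01  7.12193476e+01]
cam-tcp [ 48.29774731  63.59209504 171.87564223] fwd [-0.16491398 -0.22297193 -0.96077412]
tcp move [  96.54692042 -358.4376347   -20.        ]
```

```bash
python3 -m jog '[{"dx":0.01,"dy":-0.036,"dz":0,"wx":0,"wy":0,"wz":0,"grip":0},{"dx":0.01,"dy":-0.036,"dz":0,"wx":0,"wy":0,"wz":0,"grip":0},{"dx":0.01,"dy":-0.036,"dz":0,"wx":0,"wy":0,"wz":0,"grip":0},{"dx":0.01,"dy":-0.036,"dz":0,"wx":0,"wy":0,"wz":0,"grip":0},{"dx":0.01,"dy":-0.036,"dz":0,"wx":0,"wy":0,"wz":0,"grip":0},{"dx":0.01,"dy":-0.036,"dz":0,"wx":0,"wy":0,"wz":0,"grip":0},{"dx":0.01,"dy":-0.036,"dz":0,"wx":0,"wy":0,"wz":0,"grip":0},{"dx":0.01,"dy":-0.036,"dz":-0.01,"wx":0,"wy":0,"wz":0,"grip":0},{"dx":0.01,"dy":-0.036,"dz":-0.01,"wx":0,"wy":0,"wz":0,"grip":0},{"dx":0.01,"dy":-0.036,"dz":0,"wx":0,"wy":0,"wz":0,"grip":0}]'
python3 -m jog '[{"dx":0,"dy":0,"dz":0,"wx":0,"wy":0,"wz":0,"grip":0},{"dx":0,"dy":0,"dz":0,"wx":0,"wy":0,"wz":0,"grip":0}]'
python3 - <<'E'
from h import *
import cv2,pickle
s=env.state();print(s['time_s'],s['ee_pos'],s['ee_rot'])
c=env.get_calibration('wrist');f=env.grab_frame('wrist');pickle.dump(c,open('w5.pkl','wb'))
cv2.imwrite('pics/w5.png',cv2.resize(f[:,:,::-1],(800,600),interpolation=cv2.INTER_CUBIC))
t=env.grab_frame('scene');cv2.imwrite('pics/s5.png',cv2.resize(t[180:380,180:420,::-1],(720,600)))
E
```

```text
time_s: 11.45
ee_pos: [626.8, 7.2, 252.4]
ee_rot: [-179.8, 0.1, 52.7]
force: [1.2, 0.7, 0.6]
gripper_width: 45.5
time_s: 11.65
ee_pos: [627.5, 8.2, 254.0]
ee_rot: [-179.9, 0.0, 52.6]
force: [0.0, 0.5, 0.6]
gripper_width: 45.8
11.65 [627.51267011   8.21699377 253.95411755] [-1.79912293e+02  2.01315970e-02  5.26004094e+01]
```

View pics/w5.png

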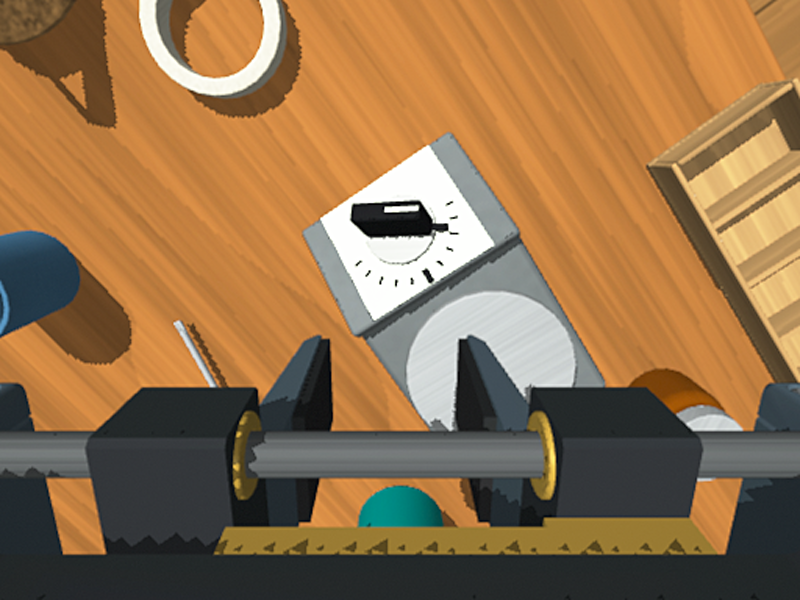

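View pics/s5.png

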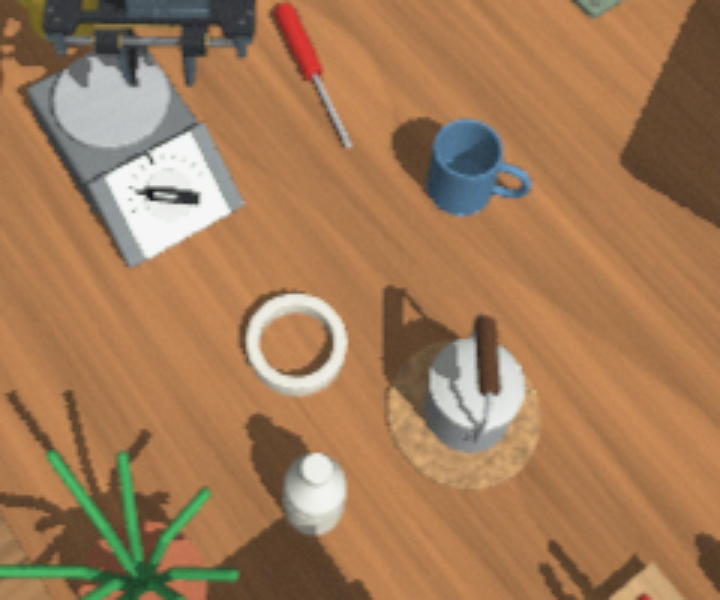

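The scene crop shows the canister upright on the mat, let go. In the wrist view the zero tick is at (429,276), the pointer tip at about (440,227), and the dial ticks surround the knob. I'll zoom in for accurate knob features.

Run:
```python
import cv2
f=cv2.imread('pics/w5.png');g=f[125:350,295:545]   # 4x? 250x225
cv2.imwrite('pics/c5.png',cv2.resize(g,None,fx=2.6,fy=2.6,interpolation=cv2.INTER_CUBIC))
```

```text
(no output)
```

View pics/c5.png

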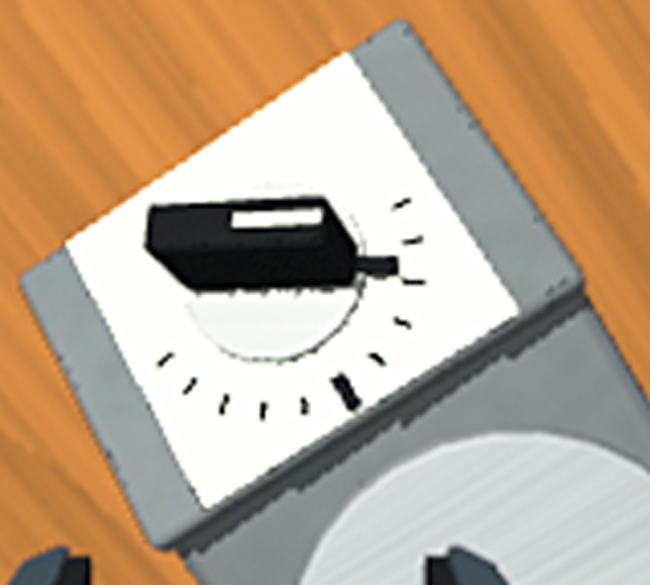

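```bash
cat > fit.py <<'E'
from h import *
import pickle
from scipy.optimize import least_squares
from scipy.spatial.transform import Rotation as Ro
c=pickle.load(open('w5.pkl','rb'))
ticks={.3:(378,359),.6:(402,323),.9:(413,282),1.2:(412,240),1.5:(401,204),-.3:(305,406),-.6:(264,411),-.9:(224,404),-1.2:(190,386),-1.5:(164,358)}
cr=lambda p:np.array([295+p[0]/2.6,125+p[1]/2.6])
def frame(yaw):
    xs=np.array([np.cos(yaw),np.sin(yaw),0]);ys=np.array([-xs[1],xs[0],0]);Z=np.array([0,0,1.]);a=np.radians(35)
    return np.cos(a)*xs+np.sin(a)*Z, ys, np.cos(a)*Z-np.sin(a)*xs
def model(p):
    P=p[:3];u,y,n=frame(p[3]);th,r,a,b,rz,rp=p[4:];o=[]
    pt=lambda A,B,h:P+A*u+B*y+h*n
    for t,m in ticks.items(): o.append((pt(r*np.cos(t),r*np.sin(t),0),m,1))
    o.append((pt(rz,0,0),(346,393),1))
    for A,B,m in[(a,70,(584,287)),(a,-70,(156,547)),(-b,70,(405,20)),(-b,-70,(20,278))]: o.append((pt(A,B,0),m,.6))
    for s,m in[(-25,(149,226)),(25,(326,217))]: o.append((pt(s*np.cos(th),s*np.sin(th),40),m,1))
    o.append((pt(rp*np.cos(th),rp*np.sin(th),5),(398,265),.7))
    return o
def res(p): return np.concatenate([w*(pj('w',X,c=c)-cr(m)) for X,m,w in model(p)]+[[(p[2]-33)/10]])
f=least_squares(res,[642,25,33,np.radians(-94.6),1.2,40,50,50,42,38])
p=f.x;print(np.round(p,3),np.degrees(p[3]),'rms',np.sqrt(np.mean(f.fun**2)),np.abs(f.fun).max())
print(np.round(f.fun.reshape(-1)[:-1].reshape(-1,2),1).tolist())
P=p[:3];u,y,n=frame(p[3]);th=p[4]
G=P+31*n;ptr=np.cos(th)*u+np.sin(th)*y;prp=-np.sin(th)*u+np.cos(th)*y
z=-n;ty=prp if prp[1]>0 else -prp
Rt=np.column_stack([np.cross(ty,z),ty,z])
print('scale origin est', P-0, 'grip',G,'TCP grip',G-19*n,'TCP hover',G+51*n,'n',n)
R0=Ro.from_euler('xyz',env.state()['ee_rot'],degrees=True)
print('rotvec to',(Ro.from_matrix(Rt)*R0.inv()).as_rotvec(),'alt',(Ro.from_matrix(Rt@np.diag([-1,-1,1]))*R0.inv()).as_rotvec(), 'eul',Ro.from_matrix(Rt).as_euler('xyz',degrees=True))
E
python3 fit.py
```

```text
[642.     25.     33.     -1.651   1.2    40.     50.     50.     42.
  38.   ] -94.6 rms 6.1023162633041945 9.615384615384642
[[-9.5, -3.7], [-9.6, -3.0], [-9.0, -2.2], [-8.5, -1.0], [-8.6, -0.9], [-8.3, -5.0], [-7.6, -5.0], [-6.6, -4.9], [-5.6, -4.8], [-4.7, -4.2], [-8.3, -4.3], [-7.0, -3.6], [-5.2, -3.8], [-5.7, -1.2], [-3.5, -2.9], [-8.1, 4.0], [-9.3, -9.3], [-5.0, -8.8]]
scale origin est [642.  25.  33.] grip [643.42600661  42.72359518  58.39371337] TCP grip [642.55200256  31.86074652  42.82982453] TCP hover [645.77201748  71.88176791 100.17046763] n [0.04600021 0.57172888 0.81915204]
rotvec to [-0.39599638  0.57141513  1.7085846 ] alt [-0.54357091 -0.37584    -1.32581322] eul [-146.87069789   11.99579304  157.73490528]
```

```bash
sed -i 's/return np.round(\[(c\[.fx.\]\(.*\)\],1)$/return np.array([(c["fx"]\1])/' h.py; grep -n fx h.py|tail -1; python3 fit.py
```

```text
9:    return np.array([(c["fx"]*p[0]/p[2]+c['cx'])*sc,(c['fy']*p[1]/p[2]+c['cy'])*sc])
[645.655  20.835  38.061  -1.647   0.992  41.279  52.938  48.107  43.037
  37.121] -94.3468367619253 rms 0.4572622973794916 1.0936691438262187
[[-0.2, 0.2], [-0.1, 0.1], [0.7, 0.2], [1.1, 0.7], [0.6, 0.3], [-0.3, -0.3], [-0.4, -0.2], [0.0, -0.2], [0.3, -0.4], [0.7, -0.2], [0.2, -0.1], [-0.2, -0.4], [0.1, 0.5], [-0.7, 0.5], [0.4, -0.2], [-1.0, -0.1], [-1.1, 0.1], [-0.0, -0.2]]
scale origin est [645.65530031  20.83458944  38.06145721] grip [647.00298099  38.56431244  63.45517058] TCP grip [646.17698315  27.69770802  47.89128174] TCP hover [649.22013306  67.73256642 105.23192484] n [0.04347357 0.57192655 0.81915204]
rotvec to [-0.44167677  0.51111406  1.51303103] alt [-0.51341305 -0.44232588 -1.52192207] eul [-149.62973325   18.29780443  147.47244949]
```

```bash
python3 -m jog '[{"dx":0.002,"dy":0.007,"dz":-0.008,"wx":-0.034,"wy":0.0393,"wz":0.1164,"grip":0},{"dx":0.002,"dy":0.007,"dz":-0.008,"wx":-0.034,"wy":0.0393,"wz":0.1164,"grip":0},{"dx":0.002,"dy":0.007,"dz":-0.008,"wx":-0.034,"wy":0.0393,"wz":0.1164,"grip":0},{"dx":0.002,"dy":0.007,"dz":-0.008,"wx":-0.034,"wy":0.0393,"wz":0.1164,"grip":0},{"dx":0.002,"dy":0.007,"dz":-0.008,"wx":-0.034,"wy":0.0393,"wz":0.1164,"grip":0},{"dx":0.002,"dy":0.007,"dz":-0.008,"wx":-0.034,"wy":0.0393,"wz":0.1164,"grip":0},{"dx":0.002,"dy":0.007,"dz":-0.008,"wx":-0.034,"wy":0.0393,"wz":0.1164,"grip":0}]'
python3 -m jog '[{"dx":0.002,"dy":0.007,"dz":-0.008,"wx":-0.034,"wy":0.0393,"wz":0.1164,"grip":0},{"dx":0.002,"dy":0.007,"dz":-0.008,"wx":-0.034,"wy":0.0393,"wz":0.1164,"grip":0},{"dx":0.002,"dy":0.007,"dz":-0.008,"wx":-0.034,"wy":0.0393,"wz":0.1164,"grip":0},{"dx":0.002,"dy":0.007,"dz":-0.008,"wx":-0.034,"wy":0.0393,"wz":0.1164,"grip":0},{"dx":0.002,"dy":0.007,"dz":-0.008,"wx":-0.034,"wy":0.0393,"wz":0.1164,"grip":0},{"dx":0,"dy":0.007,"dz":-0.008,"wx":-0.034,"wy":0.0393,"wz":0.1164,"grip":0},{"dx":0,"dy":0,"dz":0,"wx":0,"wy":0,"wz":0,"grip":0},{"dx":0,"dy":0,"dz":0,"wx":0,"wy":0,"wz":0,"grip":0}]'
cat >> fit.py <<'E'
print('to hover',G+51*n-env.state()['ee_pos'],'to grip',G-19*n-env.state()['ee_pos'],env.state()['qpos'])
E
python3 fit.py | tail -2
```

```text
time_s: 12.45
ee_pos: [641.7, 59.8, 198.6]
ee_rot: [-167.8, 16.4, 102.1]
force: [-0.5, 0.1, -0.5]
gripper_width: 45.8
time_s: 13.25
ee_pos: [651.5, 100.9, 151.1]
ee_rot: [-149.7, 18.4, 147.4]
force: [0.1, -0.1, 1.1]
gripper_width: 45.6
to hover [ -2.27434063 -33.19834238 -45.84273356] to grip [  -5.31749053  -73.23320078 -103.18337666] [ 22.83137872  36.74178298  76.59135243 -30.80611189  85.07767217
 -21.8042523 ]
```

```bash
python3 -m jog '[{"dx":-0.001,"dy":-0.017,"dz":-0.023,"wx":0,"wy":0,"wz":0,"grip":0},{"dx":-0.001,"dy":-0.016,"dz":-0.023,"wx":0,"wy":0,"wz":0,"grip":0},{"dx":0,"dy":0,"dz":0,"wx":0,"wy":0,"wz":0,"grip":0},{"dx":0,"dy":0,"dz":0,"wx":0,"wy":0,"wz":0,"grip":0}]'
python3 fit.py | tail -2|head -1
python3 - <<'E'
from h import *
import cv2,pickle
c=env.get_calibration('wrist');f=env.grab_frame('wrist');pickle.dump(c,open('w6.pkl','wb'))
cv2.imwrite('pics/w6.png',cv2.resize(f[:,:,::-1],(800,600),interpolation=cv2.INTER_CUBIC))
E
```

```text
time_s: 13.65
ee_pos: [650.3, 66.3, 105.9]
ee_rot: [-149.8, 18.4, 147.3]
force: [0.7, -0.5, 0.7]
gripper_width: 45.9
to hover [-1.08686879  1.42600141 -0.66912107] to grip [ -4.1300187  -38.608857   -58.00976417] [ 20.29061449  37.73416209  81.75754925 -32.0871328   78.65563348
```

View pics/w6.png

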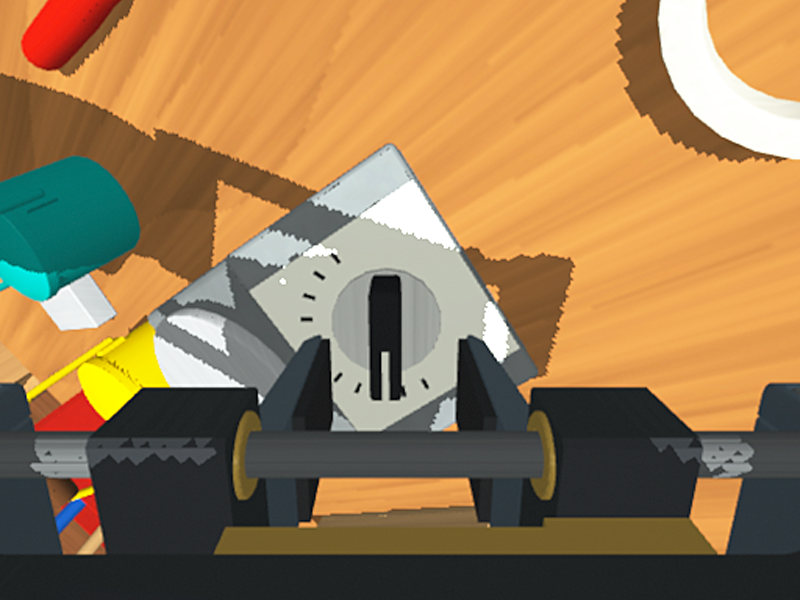

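The bar is upright in the image at column 385, from row 275 to 400. The finger gap is centred at column 394, so the heading is right and there's a small sideways offset to check.

```bash
cat >> fit.py <<'E'
c6=pickle.load(open('w6.pkl','rb'))
print('pred', pj('w',P+40*n,c=c6),[pj('w',P+40*n+s*ptr,c=c6) for s in(-25,25)])
R=np.array(c6['R']);C=-R.T@c6['t']
for q in[(386,275),(385,400)]:
    d=R.T@np.array([(q[0]/1.5625-c6['cx'])/c6['fx'],(q[1]/1.5625-c6['cy'])/c6['fy'],1])
    X=C+d*(((P+40*n-C)@n)/(d@n));v=X-P;print(X,'along ptr',v@ptr,'perp',v@prp)
print('prp',prp,'ptr',ptr, 'tcp off along ptr/prp', (env.state()['ee_pos']-G)@ptr,(env.state()['ee_pos']-G)@prp)
E
python3 fit.py | tail -4
```

```text
pred [394.82917967 332.63247971] [array([394.64924657, 278.19802096]), array([394.99804313, 383.71808141])]
[624.00897475  54.81912765  64.31346202] along ptr -26.43564979966388 perp -3.7197343775560583
[671.24630954  23.72358761  83.51720987] along ptr 33.281882105714786 perp -4.667744286462919
prp [ 0.59775117  0.64208413 -0.48002241] ptr [ 0.80050209 -0.51051738  0.31395607] tcp off along ptr/prp 2.067873185466651 -0.15595827953256683
```

```bash
python3 -m jog '[{"dx":-0.003,"dy":-0.014,"dz":-0.018,"wx":0,"wy":0,"wz":0,"grip":0},{"dx":-0.002,"dy":-0.013,"dz":-0.018,"wx":0,"wy":0,"wz":0,"grip":0},{"dx":-0.001,"dy":-0.008,"dz":-0.0105,"wx":0,"wy":0,"wz":0,"grip":0},{"dx":0,"dy":-0.005,"dz":-0.008,"wx":0,"wy":0,"wz":0,"grip":0},{"dx":0,"dy":0,"dz":0,"wx":0,"wy":0,"wz":0,"grip":0}]'
python3 fit.py | grep -E "to grip|tcp off"
python3 - <<'E'
from h import *
import cv2
f=env.grab_frame('wrist')
cv2.imwrite('pics/w7.png',cv2.resize(f[100:290,130:390,::-1],(780,570),interpolation=cv2.INTER_CUBIC))
E
```

```text
time_s: 14.2
ee_pos: [644.4, 28.5, 53.9]
ee_rot: [-149.9, 18.5, 147.3]
force: [-5.3, 7.3, 11.1]
gripper_width: 45.6
to hover [ 4.80938863 39.27286859 51.3785029 ] to grip [ 1.76623873 -0.76198981 -5.9621402 ] [ 17.5397545   39.25279197  87.44913752 -34.17830536  71.25954411
prp [ 0.59775117  0.64208413 -0.48002241] ptr [ 0.80050209 -0.51051738  0.31395607] tcp off along ptr/prp 0.06896329947280874 -3.4284705961944124
```

View pics/w7.png

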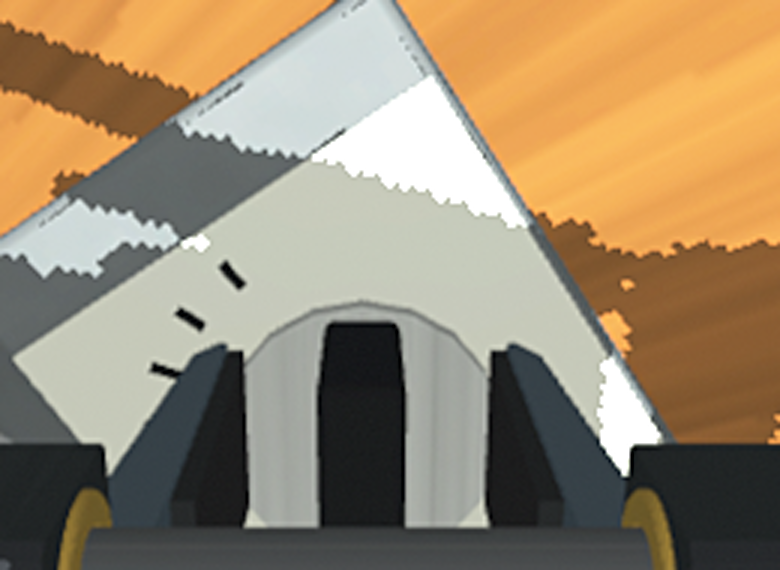

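The bar is at column 362 of this crop and the gap centre is at 366, so it's well centred. The fingertips already feel about 13 N along the axis, so the panel is nearer than fitted. I'll back off along the axis and then close.

```bash
python3 -m jog '[{"dx":0,"dy":0.004,"dz":0.006,"wx":0,"wy":0,"wz":0,"grip":0},{"dx":0,"dy":0,"dz":0,"wx":0,"wy":0,"wz":0,"grip":0}]' 25
python3 -m jog '[{"dx":0,"dy":0,"dz":0,"wx":0,"wy":0,"wz":0,"grip":1},{"dx":0,"dy":0,"dz":0,"wx":0,"wy":0,"wz":0,"grip":1},{"dx":0,"dy":0,"dz":0,"wx":0,"wy":0,"wz":0,"grip":1},{"dx":0,"dy":0,"dz":0,"wx":0,"wy":0,"wz":0,"grip":1},{"dx":0,"dy":0,"dz":0,"wx":0,"wy":0,"wz":0,"grip":1},{"dx":0,"dy":0,"dz":0,"wx":0,"wy":0,"wz":0,"grip":1},{"dx":0,"dy":0,"dz":0,"wx":0,"wy":0,"wz":0,"grip":1}]' 25
python3 fit.py | grep -E "to grip|tcp off"
```

```text
time_s: 14.45
ee_pos: [645.2, 31.8, 57.9]
ee_rot: [-149.9, 18.5, 147.5]
force: [0.4, -0.0, -0.4]
gripper_width: 45.5
time_s: 15.15
ee_pos: [643.3, 30.1, 56.3]
ee_rot: [-149.6, 18.3, 147.4]
force: [-1.6, -3.1, 0.7]
gripper_width: 13.9
to hover [ 5.96599538 37.66709573 48.88821437] to grip [ 2.92284548 -2.36776268 -8.45242873] [ 17.70965428  39.17404281  87.25254836 -34.05052353  71.79072193
prp [ 0.59775117  0.64208413 -0.48002241] ptr [ 0.80050209 -0.51051738  0.31395607] tcp off along ptr/prp -0.8948365618896967 -4.284186656780121
```

```bash
python3 -m jog '[{"dx":0,"dy":0,"dz":0,"wx":-0.0043,"wy":-0.0566,"wz":-0.0811,"grip":1},{"dx":0,"dy":0,"dz":0,"wx":-0.0043,"wy":-0.0566,"wz":-0.0811,"grip":1},{"dx":0,"dy":0,"dz":0,"wx":-0.0043,"wy":-0.0566,"wz":-0.0811,"grip":1},{"dx":0,"dy":0,"dz":0,"wx":-0.0043,"wy":-0.0566,"wz":-0.0811,"grip":1},{"dx":0,"dy":0,"dz":0,"wx":0,"wy":0,"wz":0,"grip":1}]' 25
```

```text
time_s: 15.65
ee_pos: [644.2, 30.8, 55.8]
ee_rot: [-158.7, 28.4, 125.2]
force: [1.6, -2.0, -2.0]
gripper_width: 13.9
```

Forces stay small. Continuing the turn: 0.4 of about 0.99 rad done.

```bash
python3 -m jog '[{"dx":0,"dy":0,"dz":0,"wx":-0.0043,"wy":-0.0566,"wz":-0.0811,"grip":1},{"dx":0,"dy":0,"dz":0,"wx":-0.0043,"wy":-0.0566,"wz":-0.0811,"grip":1},{"dx":0,"dy":0,"dz":0,"wx":-0.0043,"wy":-0.0566,"wz":-0.0811,"grip":1},{"dx":0,"dy":0,"dz":0,"wx":-0.0043,"wy":-0.0566,"wz":-0.0811,"grip":1},{"dx":0,"dy":0,"dz":0,"wx":-0.0043,"wy":-0.0566,"wz":-0.0811,"grip":1},{"dx":0,"dy":0,"dz":0,"wx":-0.0043,"wy":-0.0566,"wz":-0.0811,"grip":1},{"dx":0,"dy":0,"dz":0,"wx":0,"wy":0,"wz":0,"grip":1},{"dx":0,"dy":0,"dz":0,"wx":0,"wy":0,"wz":0,"grip":1}]' 25
cat >> fit.py <<'E'
ex=Ro.from_euler('xyz',env.state()['ee_rot'],degrees=True).as_matrix()[:,0]
ang=np.arctan2(-(ex@y),-(ex@u)); print('theta of tool bar', ang, 'or', np.arctan2(ex@y,ex@u), 'tilt err',np.arccos(ex@ex)if 0 else ex@n)
E
python3 fit.py|tail -1
```

```text
time_s: 16.45
ee_pos: [646.2, 31.1, 55.5]
ee_rot: [179.8, 34.9, 85.9]
force: [6.0, -3.2, -5.7]
gripper_width: 14.0
theta of tool bar 0.003318092125225017 or -3.138274561464568 tilt err 0.0020457722441768575
```

```bash
python3 -m jog '[{"dx":0,"dy":0,"dz":0,"wx":0,"wy":0,"wz":0,"grip":0},{"dx":0,"dy":0,"dz":0,"wx":0,"wy":0,"wz":0,"grip":0},{"dx":0,"dy":0,"dz":0,"wx":0,"wy":0,"wz":0,"grip":0},{"dx":0,"dy":0,"dz":0,"wx":0,"wy":0,"wz":0,"grip":0},{"dx":0,"dy":0,"dz":0,"wx":0,"wy":0,"wz":0,"grip":0},{"dx":0,"dy":0,"dz":0,"wx":0,"wy":0,"wz":0,"grip":0}]'
python3 -m jog '[{"dx":0,"dy":0.006,"dz":0.008,"wx":0,"wy":0,"wz":0,"grip":0},{"dx":0.001,"dy":0.011,"dz":0.016,"wx":0,"wy":0,"wz":0,"grip":0},{"dx":0.001,"dy":0.017,"dz":0.025,"wx":0,"wy":0,"wz":0,"grip":0},{"dx":0.001,"dy":0.017,"dz":0.025,"wx":0,"wy":0,"wz":0,"grip":0},{"dx":0.001,"dy":0.017,"dz":0.025,"wx":0,"wy":0,"wz":0,"grip":0},{"dx":0,"dy":0.017,"dz":0.025,"wx":0,"wy":0,"wz":0,"grip":0},{"dx":0,"dy":0,"dz":0,"wx":0,"wy":0,"wz":0,"grip":0},{"dx":0,"dy":0,"dz":0,"wx":0,"wy":0,"wz":0,"grip":0}]'
python3 - <<'E'
from h import *
import cv2
f=env.grab_frame('wrist')[:,:,::-1];g=env.grab_frame('scene')[:,:,::-1]
a=cv2.resize(f[60:360,106:406],(400,400),interpolation=cv2.INTER_CUBIC);b=cv2.resize(g[190:370,190:370],(400,400),interpolation=cv2.INTER_CUBIC)
cv2.imwrite('pics/e.png',np.hstack([a,b]))
E
```

```text
time_s: 17.05
ee_pos: [643.7, 30.8, 56.4]
ee_rot: [180.0, 35.0, 85.7]
force: [0.1, 0.1, 0.1]
gripper_width: 45.4
time_s: 17.85
ee_pos: [647.7, 116.2, 180.7]
ee_rot: [179.9, 35.0, 85.7]
force: [0.1, -0.0, 0.3]
gripper_width: 45.4
```

View pics/e.png

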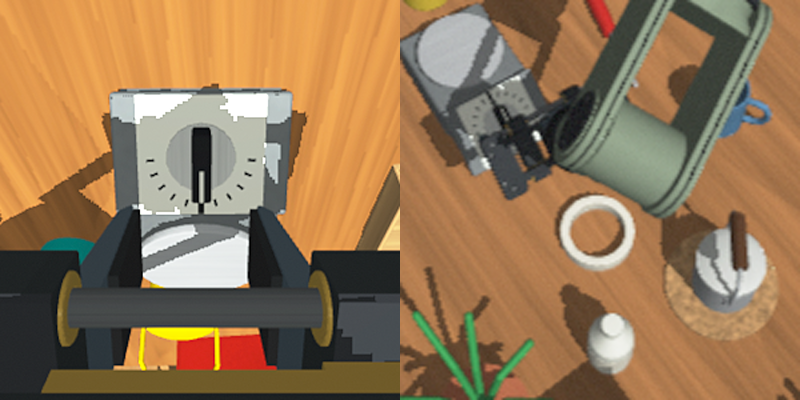

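The pointer bar is vertical in the wrist crop, with its tip at (201,208) on the zero tick. On the right, the canister stands upright inside the mat. The robot touches nothing, so I'm handing in.

```bash
python3 -c "
from workcell import env
s=env.state();print(s['time_s'],s['force']);print(env.job_done())"
```

```text
17.95 [-0.16183176 -0.15896669  0.47815136]
the job is handed in; nothing more can be done
None
```

I moved the canister from the scale to the cork mat, let it go, and then turned the tare knob to the zero mark. I handed the job in at 17.95 s of the 61 s allowed; no verdict was reported.

- **Canister:** I lifted it by the handle bar and lowered it in 1 mm steps. The vertical force changed by about 10 N when it touched the mat. The last scene view shows it upright and inside the mat; from the arm's position, its centre should be within about 5 mm of the mat's centre.
- **Tare knob:** I turned it by about -1.0 rad. The tool's angle put the bar at about 0.003 rad from zero, if the grip was square. The last wrist view shows the pointer on the long tick.
- **Arm and bystanders:** the arm was clear of everything, with tool forces under 1 N. In the last view the bottle, tape roll and mug looked unmoved; I did not check the other bystanders separately.

**What disagreed:**
- **Move command:** my first moves were refused because every row needs all seven values.
- **Knob position:** my fit from the pictures was off by about 4 mm sideways and roughly 10 mm in depth. The fingertips pressed on the panel or skirt with about 13 N before I backed off and gripped.

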